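Tip the drilled nesting block onto the insect-hotel panel

TASK

The class is building an insect hotel: tip the red-brown, drilled nesting block, which stands on end in front of the hotel's back panel, over against the low near edge of the panel, away from the robot, so that it ends lying flat on the panel, pointing straight in from that edge, with the side that faced the robot now on top. Push it over, do not lift it; leave the pale undrilled block and the glass carafe standing where they are.

Things in the scene. Friction and masses are not known exactly. Their poses are not given: they have to be found in the camera images.
- drilled_block_center (a point): Centre of the loose red-brown hardwood block, 60 x 60 x 130 mm tall, 0.23-0.46 kg, standing on the table, dark drilled holes on its near and far sides, 4-15 mm in front of the panel's near edge and within 6 deg of square to it. z: along its length, up while standing; x: from the side facing the robot to the side facing the panel (points down once tipped onto the panel).
- hotel_panel: Light plywood board fixed flat on the table, 15 mm thick, 240 mm deep (x), 360 mm wide (y). Origin: at table height, middle of its near edge (the long edge nearest the robot, the low stop); x points away from the robot across the panel, y along the edge, z up. The first 190 mm are bare; a row of cut canes 45 mm high is glued across the rest.
- pale_block: Bystander: a loose pale pine block of the same size (60 x 60 x 130 mm), without holes, standing on end beside the drilled one in front of the same edge, on its left or its right, centres 110 to 190 mm apart. Origin at the centre of its underside, z up.
- carafe: Bystander: a loose glass carafe, 88 mm across and 200 mm tall, standing on the table to the robot's right. Origin at the centre of its underside, z up.
Mind the look-alikes: they are no part of the job. What is shaped like the part that bears drilled_block_center but blue or green is not meant.

How it is judged:
By the outcome, as a careful person would: the job done as asked, in the order asked, and still so for the second after the job is handed in, with the robot touching nothing.
It also fails if it takes over 27 s, if anything falls off the work surface, if the arm or the gripper's body presses on something with over 40 N, if the wrist force passes 120 N, or if a joint passes its speed limit or range.

ROBOT

A 7-joint arm with a two-finger parallel gripper is mounted at the origin on the work surface. World frame = base frame: x ahead of the robot, y to its left, z up, the work surface at z = 0. Lengths are in m, angles in rad, forces in N, time in s.
With the tool pointing down it reaches from about 0.4 to 0.85 m from the base axis. Payload 10.4 kg.
Tool frame: the origin (TCP) lies midway between the tips of the shut fingers; the grasp point (between the pads) lies 19 mm behind it; z points along the fingers, y is the line along which they close (so a half turn about z gives the same grasp; the last joint's range is limited). The gripper opens to 85 mm and grips with 20 to 120 N. Pads are 22 mm wide; open, the fingers measure 114 mm over their backs; the gripper's body (76 mm by 85 mm) begins 54 mm behind the grasp point. The pads swing forward as they close: fully open they stand 13 mm farther back than shut.
Start: joints at [-1.373, 0.332, -0.065, 1.46, 0.022, 1.35, -0.088], TCP at [0.137, 0.61, 0.231] pointing down, gripper open.
Joint ranges: [-2.6, 2.6], [-0.5, 2.12], [-1.47, 1.34], [0.16, 2.42], [-1.27, 4.41], [0.06, 2.06], [-2.6, 2.6]. Speed limits (rad/s): [2.22, 2.22, 2.79, 2.79, 3.14, 3.14, 3.14].

INTERFACE

Orientations are given as a unit quaternion [x, y, z, w].
In Python, from workcell import ctrl, command_gripper, cams, sensors gives the robot as it stands. Calls block until the motion is done:
- ctrl.move_ptp(position, orientation): joint-space move of the TCP to a pose.
- ctrl.move_l(position, vel=0.15, rot=None, force_limit=None): straight line of the TCP; rot=None keeps the orientation; vel is the mean speed in m/s. With force_limit (N) it stops when the force on the tool has changed by that much, and returns True; else False.
- ctrl.set_joints(angles): joint-space move.
- command_gripper(opening): opening from 0.0 (shut) to 1.0 (fully open); the grip force is fixed at half the most; returns when the fingers have stopped.
- ctrl.wait(seconds).
- ctrl.inverse_kinematics(position, orientation): joint angles nearest the present ones, or None.
- cams.grab_frame(name): name is "scene" or "top" or "wrist"; returns the picture (480x640x3 uint8, red, green, blue); there is no depth.
- cams.camera_model(name): a dict with "K" (3x3 intrinsics, pixels), "pose" (4x4, takes a point from camera to world coordinates); the wrist camera has in their place "hand_eye" (4x4, takes a point from camera to tool coordinates, whose origin is the TCP and whose axes are the flange's). Camera axes: x right, y down, z forward; pixel columns grow to the right and rows downward; lengths in m; the calibration is good to about 2 mm. A picture is of the moment at which its call begins: read the wrist's pose just before it. camera_model takes no time and is no camera call.
A pose or a line that the arm cannot do raises ctrl.Unreachable and nothing moves.
- ctrl.job_done(): hands the job in; it is judged then, once.
Readings, each from a call of its own:
- sensors.current_clock(): time.
- sensors.current_qpos(): joint angles.
- sensors.current_qvel(): joint speeds.
- sensors.current_effort(): joint torques, N m.
- sensors.current_tcp_pos(): TCP position.
- sensors.current_orientation(): TCP orientation.
- sensors.current_wrist_force(): force on the tool from outside, world axes, zero at the start.
- sensors.current_ft_torque(): the same for the moment, N m.
- sensors.current_grip_width(): opening from 0.0 (shut) to 1.0 (fully open).
- sensors.current_grasp_force(): force on a finger pad.
Only numpy, scipy, OpenCV 4.12 (cv2) and the standard library are available. Lean on these libraries where they do the work, as an engineer would, in place of code of your own. Each camera call takes 0.05 s, during which the arm holds its last target. There are 200 camera calls.

## Working session

There is one attempt and no reset: what is moved stays moved. The work goes in short steps, each a Python script; the robot and the scene stay as the last script left them, time stands still between calls to the robot, and variables do not carry over. Pictures are saved under pics/ and viewed, at most 10 in all, crops included, and the job is handed in when it is done.

```bash
mkdir -p pics; python3 - <<'E'
from workcell import ctrl, cams, sensors
import cv2
for n in ["scene","top"]:
    f=cams.grab_frame(n); cv2.imwrite(f"pics/{n}0.png",f[:,:,::-1]); m=cams.camera_model(n); print(n,m["K"].round(1).tolist(),m["pose"].round(3).tolist())
print(sensors.current_clock(), sensors.current_orientation())
E
```

```text
scene [[435.1, 0.0, 324.2], [0.0, 435.1, 236.1], [0.0, 0.0, 1.0]] [[0.581, 0.606, -0.544, 0.947], [0.814, -0.419, 0.403, -0.474], [0.017, -0.677, -0.736, 0.671], [0.0, 0.0, 0.0, 1.0]]
top [[597.3, 0.0, 322.3], [0.0, 597.3, 243.2], [0.0, 0.0, 1.0]] [[0.028, -0.996, 0.089, 0.393], [-0.999, -0.03, -0.028, -0.141], [0.031, -0.088, -0.996, 1.143], [0.0, 0.0, 0.0, 1.0]]
0.1 [ 1.10169244e-01  9.93912649e-01 -6.19034084e-04 -2.95330577e-05]
```

View pics/scene0.png

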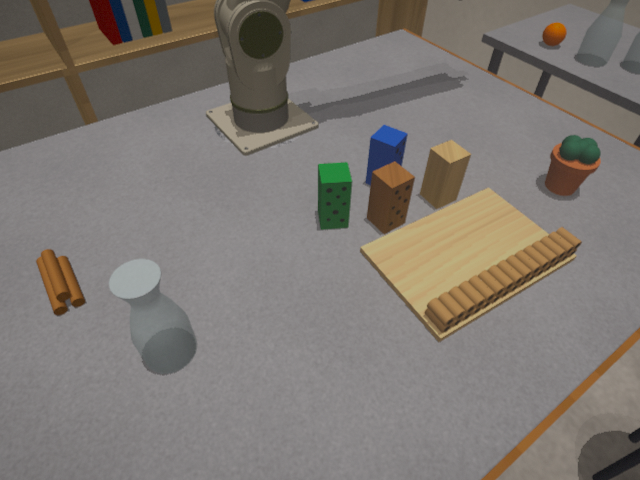

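View pics/top0.png

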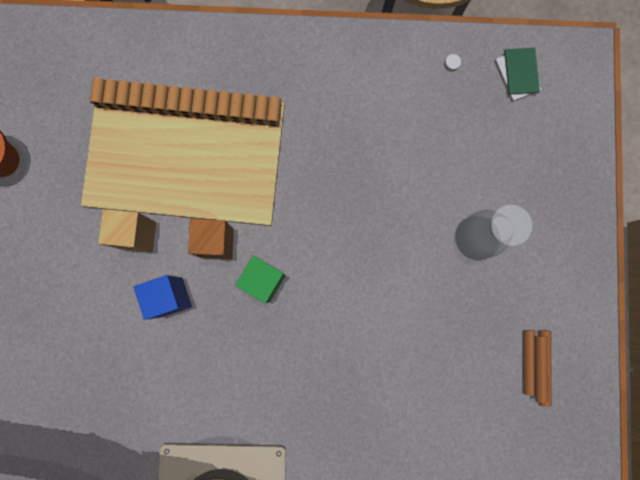

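The top view shows the brown block at about (207,237), the pale one at (120,228), blue at (157,298) and green at (260,279). The panel's near edge runs from (83,207) to (271,223), and the carafe is far off at right. Next I'll measure these.

```bash
cat > h.py <<'E'
import numpy as np, cv2
from workcell import ctrl, cams, sensors, command_gripper
def ray(n,uv,z):
    m=cams.camera_model(n);K=np.array(m["K"]);T=np.array(m["pose"])
    d=T[:3,:3]@np.linalg.solve(K,[uv[0],uv[1],1]); o=T[:3,3]
    return o+d*(z-o[2])/d[2]
E
python3 - <<'E'
from h import *
im=cv2.imread("pics/top0.png"); hsv=cv2.cvtColor(im,cv2.COLOR_BGR2HSV)
c=im[218:262,185:238]
for p in [(237,207),(237,228),(250,207),(228,120),(230,140),(160,180),(298,157),(279,260)]: print(p,im[p],hsv[p])
cv2.imwrite("pics/crop.png",cv2.resize(im[190:330,70:300],None,fx=3.4,fy=3.4,interpolation=cv2.INTER_CUBIC))
for n,uvs in {"edge":[(83,207),(271,223)]}.items():
    for u in uvs: print(n,ray("top",u,.015).round(4))
E
```

```text
(237, 207) [ 55  97 153] [ 13 163 153]
(237, 228) [35 47 62] [ 13 111  62]
(250, 207) [ 58 101 155] [ 13 160 155]
(228, 120) [103 152 191] [ 17 117 191]
(230, 140) [39 53 68] [ 14 109  68]
(160, 180) [124 175 194] [ 22  92 194]
(298, 157) [185  89  46] [111 192 185]
(279, 260) [ 78 148  59] [ 66 153 148]
edge [0.5481 0.2794 0.015 ]
edge [ 0.5289 -0.0748  0.015 ]
```

View pics/crop.png

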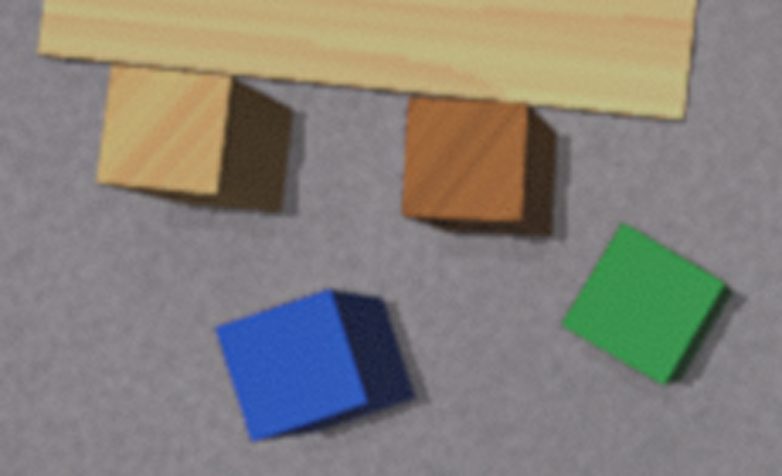

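The crop shows the brown top's corners at about (411,97), (528,102), (521,220) and (403,216) in crop pixels. The panel edge runs just above it from (38,54) to (685,119).

```bash
cat >> h.py <<'E'
def face(im,lo,hi,roi,z,n="top"):
    hsv=cv2.cvtColor(im,cv2.COLOR_BGR2HSV); m=cv2.inRange(hsv,lo,hi); k=np.zeros_like(m); x0,y0,x1,y1=roi; k[y0:y1,x0:x1]=m[y0:y1,x0:x1]
    k=cv2.morphologyEx(k,cv2.MORPH_OPEN,np.ones((3,3)))
    c=max(cv2.findContours(k,0,cv2.CHAIN_APPROX_NONE)[0],key=cv2.contourArea)
    P=np.array([ray(n,p[0],z)[:2] for p in c],np.float32)
    return cv2.minAreaRect(P),P
E
python3 - <<'E'
from h import *
im=cv2.imread("pics/top0.png")
for n,lo,hi,roi,z in [("brown",(8,140,110),(15,190,220),(170,205,250,270),.13),("pale",(10,80,120),(24,160,255),(90,211,160,260),.13),("blue",(100,150,120),(125,255,255),(100,260,220,340),.13),("green",(50,100,100),(80,255,255),(220,240,300,320),.13)]:
    r,P=face(im,lo,hi,roi,z); print(n,np.round(r[0],4),np.round(r[1],4),r[2], cv2.boxPoints(r).round(3).tolist())
cs=np.array([(411,97),(528,102),(521,220),(403,216)])/3.4+[70-.35,190-.35]
B=np.array([ray("top",c,.13)[:2] for c in cs]); print(B.round(4).tolist(),B.mean(0), [np.linalg.norm(B[i]-B[i-1]).round(4) for i in range(4)])
E=[ray("top",np.array(c)/3.4+[69.65,189.65],.015)[:2] for c in [(38,54),(685,119)]]; print(E, np.linalg.norm(E[1]-E[0]))
d=(E[0]-E[1])/np.linalg.norm(E[0]-E[1]); nx=np.array([d[1],-d[0]]); print("nx",nx,np.degrees(np.arctan2(nx[1],nx[0])),"ydeg")
for b in B: print("corner in panel x",(b-E[1])@nx,"y",(b-(E[0]+E[1])/2)@d)
print("block side angle",[np.degrees(np.arctan2(*(B[i]-B[j])[::-1])).round(2) for i,j in [(0,3),(1,2)]],[np.degrees(np.arctan2(*(B[i]-B[j])[::-1])).round(2)-90 for i,j in [(0,1),(3,2)]])
E
```

```text
brown [0.4887 0.0266] [0.0581 0.0592] 89.73184967041016 [[0.45899999141693115, -0.0020000000949949026], [0.5180000066757202, -0.003000000026077032], [0.5180000066757202, 0.0560000017285347], [0.45899999141693115, 0.0560000017285347]]
pale [0.4996 0.1761] [0.0593 0.0612] 86.42803955078125 [[0.46700000762939453, 0.14800000190734863], [0.527999997138977, 0.14499999582767487], [0.5320000052452087, 0.20399999618530273], [0.47099998593330383, 0.20800000429153442]]
blue [0.3839 0.107 ] [0.0587 0.0585] 20.562597274780273 [[0.34599998593330383, 0.12399999797344208], [0.367000013589859, 0.0689999982714653], [0.421999990940094, 0.09000000357627869], [0.4009999930858612, 0.14499999582767487]]
green [ 0.4192 -0.0643] [0.059  0.0584] 61.24104309082031 [[0.3790000081062317, -0.07599999755620956], [0.4309999942779541, -0.10400000214576721], [0.45899999141693115, -0.05299999937415123], [0.40799999237060547, -0.024000000208616257]]
[[0.519, 0.055], [0.5183, -0.0033], [0.4591, -0.0023], [0.4593, 0.0561]] [0.48890947 0.02639606] [np.float64(0.0597), np.float64(0.0583), np.float64(0.0592), np.float64(0.0584)]
[array([0.5507102 , 0.28364051]), array([ 0.52577045, -0.07516966])] 0.35967586496597087
nx [ 0.99759312 -0.06933952] -3.9760525941990172 ydeg
corner in panel x -0.015822497403477288 y -0.05046068064229738
corner in panel x -0.012443985160094182 y -0.10861710111029074
corner in panel x -0.07158998626597286 y -0.11175247518280215
corner in panel x -0.07540265639528569 y -0.0534601434839375
block side angle [np.float64(-1.09), np.float64(-0.94)] [np.float64(-0.6500000000000057), np.float64(-0.23000000000000398)]
```

Block centre is about (0.489, 0.026), measuring 59 mm against the given 60. The panel yaw is -4.0° and its width measures 359.7 mm against 360. The block is turned 3° from the panel, with a gap of about 12-16 mm. The plan:

1. Slide it gently against the edge with two slightly spread fingers lined up with the panel, which squares it.
2. Check with the camera.
3. Push high to tip it.

```bash
cat >> h.py <<'E'
E0=np.array([0.55071,0.28364]);E1=np.array([0.52577,-0.07517])
d=(E0-E1)/np.linalg.norm(E0-E1); nx=np.array([d[1],-d[0]]); O=(E0+E1)/2
Q=[.0347,.9994,0,0]; Q=(np.array(Q)/np.linalg.norm(Q)).tolist()
def W(px,py,z): return [*(O+px*nx+py*d),z]
def snap(n,name):
    f=cams.grab_frame(n)[:,:,::-1].copy(); cv2.imwrite(f"pics/{name}.png",f); return f
E
python3 - <<'E'
from h import *
py=-.081
ctrl.move_ptp(W(-.104,py,.23),Q); command_gripper(.3)
print(sensors.current_clock(),sensors.current_tcp_pos(),sensors.current_wrist_force())
ctrl.move_l(W(-.104,py,.064),vel=.15); print(sensors.current_tcp_pos(),sensors.current_wrist_force())
im=snap("scene","s1")
for x in (-.09,-.084,-.08,-.076,-.072):
    ctrl.move_l(W(x,py,.064),vel=.04); print(x,sensors.current_wrist_force().round(2) if hasattr(sensors.current_wrist_force(),'round') else sensors.current_wrist_force())
snap("scene","s2"); snap("top","t2"); print(sensors.current_clock())
a=cv2.imread("pics/s1.png")[90:330,250:600];b=cv2.imread("pics/s2.png")[90:330,250:600]
cv2.imwrite("pics/cmp.png",cv2.resize(np.hstack([a,b]),(800,274)))
E
```

```text
3.0083 [0.42886853 0.03064335 0.22999548] [-0.21812914  0.08921404  1.54148422]
[0.42938006 0.03072708 0.06461799] [ 1.48567946 -0.34895803  1.10902391]
-0.09 [ 0.31 -0.67  0.02]
-0.084 [-0.62  0.02 -0.42]
-0.08 [-0.78  0.31  0.34]
-0.076 [-1.12  0.66 -0.09]
-0.072 [-1.64  0.75  0.58]
5.9667
```

View pics/cmp.png

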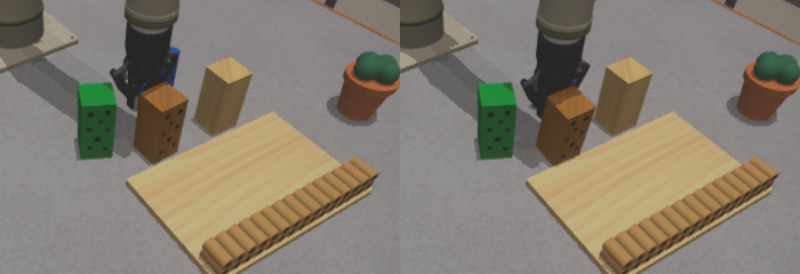

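View pics/t2.png

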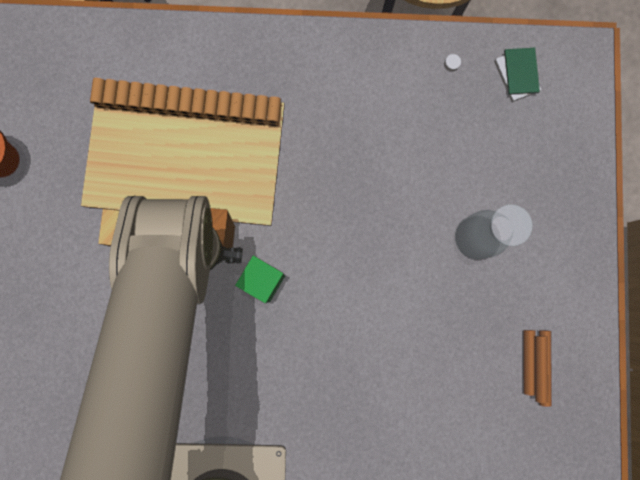

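The scene comparison shows the brown block has moved to the panel edge and may be leaning slightly. The arm hides it in the top view, so I'll enlarge.

```bash
python3 - <<'E'
import cv2,numpy as np
c=[cv2.resize(cv2.imread(f"pics/{s}.png")[140:245,340:430],None,fx=4.4,fy=4.4,interpolation=cv2.INTER_CUBIC) for s in("s1","s2")]
cv2.imwrite("pics/z.png",np.hstack(c))
E
```

```text
(no output)
```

View pics/z.png

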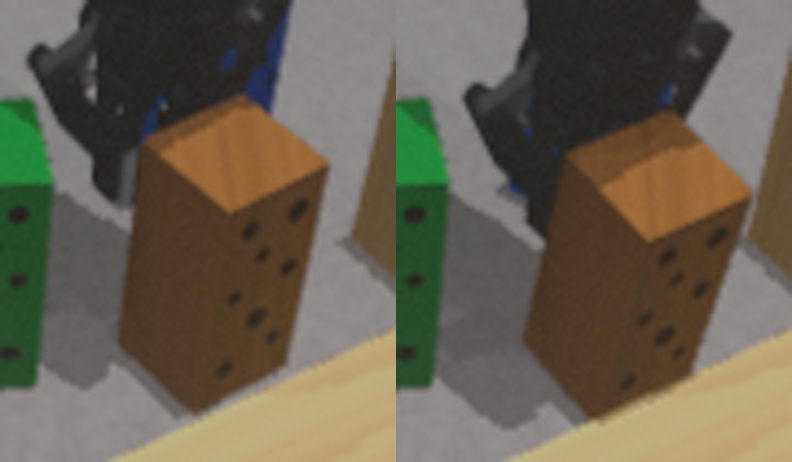

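```bash
python3 - <<'E'
from h import *
f=lambda p:np.array(p)/4.4+[340-.4,140-.4]
def loc(p,z):
    q=ray("scene",f(p),z)[:2]-O; return np.array([q@nx,q@d])
for s,top,z,bot in [("s1",[(148,145),(240,95),(328,165),(232,212)],[.13]*4,[(118,342),(195,412)]),("s2",[(172,152),(276,112),(352,190),(254,242)],[.134,.134,.129,.129],[(129,342),(201,420)])]:
    T=np.array([loc(p,zz) for p,zz in zip(top,z)]); print(s,T.round(4).tolist())
    print(" yaw far,near edge vs panel",[np.degrees(np.arctan2(-(a-b)[0],(a-b)[1])).round(1) for a,b in((T[2],T[3]),(T[1],T[0]))], "bottoms",[loc(p,0).round(4).tolist() for p in bot])
E
```

```text
s1 [[-0.0667, -0.1094], [-0.0746, -0.0517], [-0.0151, -0.0488], [-0.0116, -0.1048]]
 yaw far,near edge vs panel [np.float64(3.6), np.float64(7.8)] bottoms [[-0.0728, -0.1074], [-0.0149, -0.1031]]
s2 [[-0.0536, -0.1063], [-0.0526, -0.0489], [0.0026, -0.0497], [0.0076, -0.1077]]
 yaw far,near edge vs panel [np.float64(5.0), np.float64(-1.0)] bottoms [[-0.07, -0.1027], [-0.0092, -0.1037]]
```

The block leans about 6°: friction is high, so it tips rather than slides. The gap barely matters, since the panel edge catches the far face anyway. I'll back off to let it settle upright, go higher and push it over slowly with both fingers.

```bash
python3 - <<'E'
from h import *
py=-.081
ctrl.move_l(W(-.095,py,.064),vel=.04); ctrl.move_l(W(-.095,py,.102),vel=.1)
for x in (-.06,-.03,-.01,.005):
    ctrl.move_l(W(x,py,.102),vel=.05); print(x,np.round(sensors.current_wrist_force(),2))
snap("scene","s3")
ctrl.move_l(W(.0,py,.2),vel=.15); ctrl.move_l(W(-.12,.02,.25),vel=.2)
ctrl.wait(.3); snap("scene","s4"); snap("top","t4"); print(sensors.current_clock())
a=cv2.imread("pics/s4.png")[90:330,250:600];b=cv2.imread("pics/t4.png")[60:340,60:340]
cv2.imwrite("pics/c4.png",np.hstack([cv2.resize(a,(467,320)),cv2.resize(b,(320,320))]))
E
```

```text
-0.06 [-0.38 -0.92 -0.51]
-0.03 [-0.48 -0.39  0.01]
-0.01 [0.04 0.34 0.36]
0.005 [ 0.02 -0.07 -0.23]
12.0583
```

View pics/c4.png

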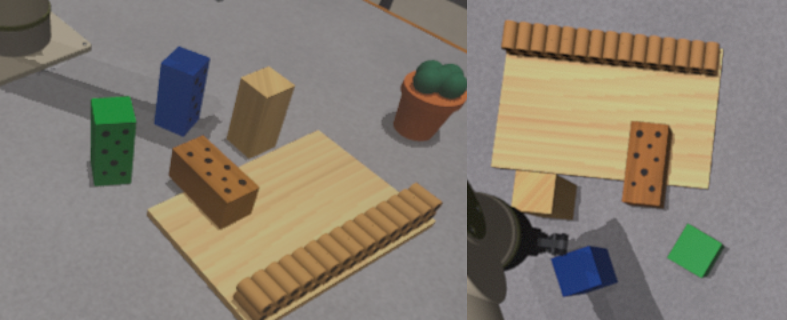

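The block lies on the panel, holed side up, overhanging the near edge, and the other blocks still stand. Next I'll measure its yaw and overhang.

```bash
python3 - <<'E'
from h import *
im=cv2.imread("pics/t4.png")
hsv=cv2.cvtColor(im,cv2.COLOR_BGR2HSV); m=np.zeros(im.shape[:2],np.uint8)
r=(slice(155,250),slice(190,245)); m[r]=cv2.inRange(hsv,(7,130,90),(17,220,230))[r]
m=cv2.morphologyEx(m,cv2.MORPH_CLOSE,np.ones((7,7))); m=cv2.morphologyEx(m,cv2.MORPH_OPEN,np.ones((5,5)))
c=max(cv2.findContours(m,0,cv2.CHAIN_APPROX_NONE)[0],key=cv2.contourArea)
P=np.array([ray("top",p[0],.075)[:2] for p in c])-O; P=np.c_[P@nx,P@d].astype(np.float32)
R=cv2.minAreaRect(P); print(R,cv2.boxPoints(R).round(4).tolist())
# long side line fits
for s in (0,1):
    cx,cy=R[0]; sel=P[(abs(P[:,0]-cx)<.045)&((P[:,1]>cy) if s else (P[:,1]<cy))]
    k=np.polyfit(sel[:,0],sel[:,1],1); print("side yaw deg",np.degrees(np.arctan(k[0])))
r,_=face(im,(10,80,120),(24,160,255),(90,211,160,260),.13); print("pale",r)
cv2.imwrite("pics/m.png",m)
E
```

```text
((0.02315298467874527, -0.08082650601863861), (0.05949091538786888, 0.12967857718467712), 89.92967987060547) [[-0.04170000180602074, -0.11050000041723251], [0.08799999952316284, -0.11069999635219574], [0.08799999952316284, -0.05119999870657921], [-0.041600000113248825, -0.050999999046325684]]
side yaw deg -0.08764077449727717
side yaw deg 0.17153901969555965
pale ((0.49958479404449463, 0.1760687232017517), (0.05942105874419212, 0.06116558611392975), 86.42803955078125)
```

The block is square to the panel within 0.2° and the pale block hasn't moved. It overhangs the edge by 42 mm, so I'll push its near end in squarely with both fingers.

```bash
python3 - <<'E'
from h import *
py=-.081
ctrl.move_l(W(-.077,py,.2),vel=.2); ctrl.move_l(W(-.077,py,.062),vel=.15)
print(ctrl.move_l(W(-.055,py,.062),vel=.06,force_limit=15),ctrl.move_l(W(-.022,py,.062),vel=.04,force_limit=15),np.round(sensors.current_wrist_force(),2))
ctrl.move_l(W(-.05,py,.062),vel=.1); ctrl.move_l(W(-.06,py,.2),vel=.2); ctrl.move_l(W(-.12,.02,.25),vel=.25)
ctrl.wait(.2); snap("scene","s5"); im=snap("top","t5"); print(sensors.current_clock())
hsv=cv2.cvtColor(im,cv2.COLOR_BGR2HSV); m=np.zeros(im.shape[:2],np.uint8)
r=(slice(135,250),slice(190,245)); m[r]=cv2.inRange(hsv,(7,130,90),(17,220,230))[r]
m=cv2.morphologyEx(m,cv2.MORPH_CLOSE,np.ones((7,7))); m=cv2.morphologyEx(m,cv2.MORPH_OPEN,np.ones((5,5)))
c=max(cv2.findContours(m,0,cv2.CHAIN_APPROX_NONE)[0],key=cv2.contourArea)
P=np.array([ray("top",p[0],.075)[:2] for p in c])-O; P=np.c_[P@nx,P@d].astype(np.float32)
print(cv2.minAreaRect(P), face(im,(10,80,120),(24,160,255),(90,211,160,260),.13)[0])
a=cv2.imread("pics/s5.png")[90:330,250:600];b=im[60:340,60:340]
cv2.imwrite("pics/c5.png",np.hstack([cv2.resize(a,(467,320)),cv2.resize(b,(320,320))]))
E
```

```text
False False [ 0.57 -0.07  0.19]
17.6
((0.05406225472688675, -0.08078267425298691), (0.05957330763339996, 0.12960603833198547), 89.92988586425781) ((0.49958479404449463, 0.1760687232017517), (0.05942105874419212, 0.06116558611392975), 86.42803955078125)
```

View pics/c5.png

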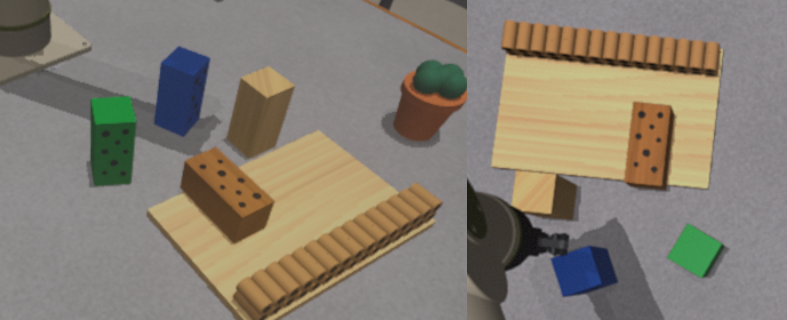

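The block lies flat and square, now overhanging by only about 11 mm, and nothing else has moved. Handing in.

```bash
python3 -c "
from workcell import ctrl
print(ctrl.job_done())"
```

```text
the job is handed in; nothing more can be done
None
```

The drilled block was tipped over without lifting and lies flat on the panel, holed near side up, square to the edge within about 0.2° and overhanging it by about 11 mm, after one extra push to bring it in from 42 mm; the pale block measured unmoved, the carafe was never approached, and the job was handed in at about 18 s of the 27 s.

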